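# Load a power adapter into the pick-up jig between its rails

## Robot

A 6-joint arm with a two-finger parallel gripper is mounted at the origin on a cart in front of the work surface, level with it; the furniture and walls round the work are solid. World frame = base frame: x ahead of the robot, y to its left, z up, the work surface at z = 0. Lengths are in m, angles in rad, forces in N, time in s.
With the tool pointing down it reaches from about 0.25 to 0.725 m from the base axis. Payload 4 kg.
Tool frame: the origin (TCP) lies midway between the tips of the shut fingers; the grasp point (between the pads) lies 19 mm behind it; z points along the fingers, y is the line along which they close (so a half turn about z gives the same grasp; the last joint's range is limited). The gripper opens to 85 mm and grips with 20 to 120 N. Pads are 22 mm wide; open, the fingers measure 114 mm over their backs; the gripper's body (76 mm by 85 mm) begins 54 mm behind the grasp point. The pads swing forward as they close: fully open they stand 13 mm farther back than shut.
Start: joints at [-1.207, 0.241, 0.005, 1.335, 0, 1.571], TCP at [0.178, -0.467, 0.231] pointing down, gripper open.
Joint ranges: [-2.72, 2.72], [-1.05, 1.87], [-1.09, 1.28], [-1.99, 2.15], [-1.42, 1.44], [-3.14, 3.14]. Speed limits (rad/s): [2.79, 2.79, 3.14, 3.14, 3.14, 3.14].

## Interface

Orientations are given as a unit quaternion [x, y, z, w].
In Python, from workcell import bot gives the robot as it stands. The module is installed in compiled form; this text tells all that it offers.
- The arm moves only by the tool drive_tool, never from a script. Its arguments are lists of equal length, an entry for each row: "slide": the shift along the tool's x, y, z scaled (see below), a list of three; "rotation": the turn, a rotation vector about the tool's x, y, z scaled (see below), a list of three. A call has exactly 8 rows; each row is the pose to reach, as a shift and turn from the pose commanded when the call began, along the tool's axes at that moment; what a row does not reach only later rows make up. The controller multiplies each number of a shift by 250 mm and each number of a turn by 0.5 rad. A row lasts 1/8 s, in which the tool goes at most 62.5 mm and 10.7 degrees, less where a joint would pass 70% of its speed; a pose out of reach is approached as far as the arm can. A call with a number of a shift or a turn outside -1 to 1 is refused whole. A call with a gripper value outside its range is refused whole. "gripper" is the opening, from 0 (shut) to 1 (fully open), set as the call begins (left out, the last holds). The fingers move at their own pace and stop on an object; the grip force is fixed at half the most. Time passes only in rows, so rows that repeat a pose let the fingers close, or fill a call up. It gives the time, the measured TCP pose, the force, the opening and the grip force at its end, in the units of the state.
- bot.get_obs(): the state, without advancing time (a new reading comes with each control period).
- bot.camera(name): name is "scene" or "side" or "wrist"; returns a dict with "image" (384x512x3 uint8, red, green, blue), "z_map" (384x512 float32, m along the optical axis (not along the pixel's ray), 0 where there is no reading), "camera_matrix" (3x3 intrinsics, pixels), "xyz" and "orientation" of the camera in the world. Camera axes: x right, y up, looking along -z (the intrinsics and any distortion apply to the point x, -y, -z); pixel columns grow to the right and rows downward; lengths in m; the calibration is good to about 2 mm. A picture is of the moment at which its call begins.
- bot.job_done(): hands the job in; it is judged then, once.
The state is a dict: "clock": time; "joint_pos": joint angles; "joint_vel": joint speeds; "tau": joint torques, N m; "eef_pos": TCP position; "tool_rot": TCP orientation; "ft_force": force on the tool from outside, world axes, zero at the start; "ft_torque": the same for the moment, N m; "grip_width": finger opening in m; "grasp_force": force on a finger pad.
Only numpy, scipy, OpenCV 4.12 (cv2) and the standard library are available. Lean on these libraries where they do the work, as an engineer would, in place of code of your own. Each camera call takes 0.05 s, during which the arm holds its last target. There are 200 camera calls.

## Task

Load the power adapter into the pick-up jig: with the fingertips, square it up on the open end of the slide sheet and push it, cord stub first, down the lane between the two metal pick-up rails until it has pressed the sprung yoke back and the spring catch has popped up behind it, then leave it there. The rails are calibrated, so neither the adapter nor the robot may touch them. Only push, gently: the adapter stays flat on the sheet and is never pinched or lifted, and the two coaxial adapters and the ferrite beside the board stay where they are.

Things in the scene. Friction and masses are not known exactly. Their poses are not given: they have to be found in the camera images.
- adapter: Loose black power brick, 0.3 to 0.5 kg, flat on the white sheet before the lane. Solid box: own x -31 to 31 mm, own y -76 to 60 mm, 32 mm high; origin on its underside. +y is the cord end: there a soft cord stub sticks out 26 mm more. The -y end (mains inlet) is the end to push on. It starts cord end towards the lane, up to 22 mm off the lane's centre line and 0.25 rad askew.
- jig: Fixed plywood board, x -207 to 208, y -110 to 110 mm; white slide sheet on it, top 12 mm above the worktop, flat and open before x = 0. Origin at worktop height below the lane's mouth; x along the lane (push direction), y left, z up. Lane between the rails: 78 mm wide (y -39 to 39 mm), x 0 to 168 mm. Loaded, the adapter's inlet end is at x = 20 to 30 mm (its origin at 96 to 106 mm).
- rail_left: Left pick-up rail, fixed aluminium bar 8 mm wide: inner face at y = 39 mm of the jig, x 0 to 168 mm, top 14 mm above the slide sheet (26 mm above the worktop). Grey feet outside it, to y = 69 mm, no higher; an 18 mm high block with a coaxial socket at its far end (x 166 to 190 mm). All of it counts as rail. Origin and axes are the jig's.
- rail_right: Right pick-up rail, the mirror image of the left one: inner face at y = -39 mm of the jig. Origin and axes are those of the jig.
- catch (a joint): Spring catch: steel leaf 18 mm wide in the middle of the sheet, hinged at x = -11 mm of the jig, rising to a nose at x = 19 mm, 7 mm above the sheet. 0: up; about 0.25 rad: ridden down flush by the adapter (takes 1 N). It springs up by itself once the adapter's inlet end has passed x = 20 mm; its nose then keeps the adapter from coming back.
- yoke (a joint): Sprung yoke at the lane's far end: grey block 60 mm wide, 22 mm high, slotted for the cord stub. It slides along the lane: 0 at rest (face at x = 150 mm of the jig), end stop at 0.016 m; the spring pushes back with 1.5 N at rest, 5.5 N at the stop. It is pressed in about 6 mm when the catch can rise.
- attenuator: Bystander: loose coaxial attenuator, 58 x 18 x 17 mm, on the worktop left of the board. Origin at the centre of its underside.
- n_adapter: Bystander: loose coaxial adapter, 38 x 22 x 21 mm, on the worktop left of the board. Origin at the centre of its underside.
- ferrite: Bystander: loose grey clip-on ferrite core, 22 x 34 x 20 mm, on the worktop right of the board. Origin at the centre of its underside.

How it is judged:
By the outcome, as a careful person would: the job done as asked, in the order asked, and still so for the second after the job is handed in, with the robot touching nothing.
It also fails if it takes over 64 s, if anything falls off the work surface, if the arm or the gripper's body presses on something with over 40 N, if the wrist force passes 120 N, or if a joint passes its speed limit or range.

## Working session

There is one attempt and no reset: what is moved stays moved. The work goes in short steps, Python scripts to look and compute and a tool call to move; the robot and the scene stay as the last step left them, time stands still between calls to the robot, and variables do not carry over. Pictures are saved under pics/ and viewed, at most 10 in all, crops included, and the job is handed in when it is done.

Besides the shell and the picture viewer there is one more tool, called after "Request:" as name(argument=value, ...) on one line, values as JSON. drive_tool: Moves the arm, as the interface text tells. Shifts and turns lie within -1 to 1; 1 stands for 250 mm of shift or 0.5 rad of turn. Its arguments: {"type":"object","properties":{"slide":{"type":"array","items":{"type":"array","items":{"type":"number"}}},"rotation":{"type":"array","items":{"type":"array","items":{"type":"number"}}},"gripper":{"type":"number"}},"required":["slide","rotation"]}

```bash
mkdir -p pics
cat > h.py <<'E'
import numpy as np, cv2
from scipy.spatial.transform import Rotation as R
from workcell import bot
def pts(c):
    K=c["camera_matrix"];z=c["z_map"];v,u=np.mgrid[:384,:512]
    p=np.stack([(u-K[0,2])/K[0,0]*z,-(v-K[1,2])/K[1,1]*z,-z],-1)
    return p@R.from_quat(c["orientation"]).as_matrix().T+c["xyz"]
def ray(c,uv,h):
    K=c["camera_matrix"];uv=np.atleast_2d(uv).astype(float)
    d=np.stack([(uv[:,0]-K[0,2])/K[0,0],-(uv[:,1]-K[1,2])/K[1,1],-np.ones(len(uv))],-1)@R.from_quat(c["orientation"]).as_matrix().T
    o=np.array(c["xyz"]);return o+d*((h-o[2])/d[:,2])[:,None]
E
python3 - <<'E'
from h import *
a=bot.camera("scene");b=bot.camera("side")
for n,c in (("scene",a),("side",b)):
    np.savez(n,**c);print(n,c["xyz"],c["orientation"],c["camera_matrix"].tolist(),[k for k in c])
im=np.hstack([a["image"],b["image"]])[:,:,::-1]
cv2.imwrite("pics/a.png",a["image"][:,:,::-1]);cv2.imwrite("pics/b.png",b["image"][:,:,::-1])
print(bot.get_obs())
E
```

```text
scene [0.22926634 0.32660067 0.68570231] [-0.13583548  0.32894087  0.87003074 -0.3411644 ] [[421.4368598825714, 0.0, 254.49353230474978], [0.0, 421.4368598825714, 200.30472945955103], [0.0, 0.0, 1.0]] ['image', 'z_map', 'camera_matrix', 'xyz', 'orientation']
side [ 0.39681657 -0.83255367  0.35972742] [ 0.55153043 -0.08129857 -0.11187055  0.82261152] [[391.1594878775433, 0.0, 249.72232419232694], [0.0, 391.1594878775433, 195.388719064059], [0.0, 0.0, 1.0]] ['image', 'z_map', 'camera_matrix', 'xyz', 'orientation']
{'clock': 0.1, 'joint_pos': array([-1.20702296e+00,  2.41341766e-01,  3.86584420e-03,  1.33516931e+00,
        2.04532139e-05,  1.57077372e+00]), 'joint_vel': array([ 0.00127713, -0.00014692,  0.00258759, -0.00013334,  0.00058853,
        0.00045882]), 'tau': array([ 1.83252946e-04, -3.73137653e+01,  2.53010201e+01,  1.08399085e-02,
       -6.71477073e-05, -1.07569599e-05]), 'eef_pos': array([ 0.17771172, -0.46676425,  0.23050253]), 'tool_rot': array([ 9.83501706e-01,  1.80896487e-01, -1.57151973e-04, -9.11055395e-04]), 'ft_force': array([-0.21740825,  0.01229904, -0.15282369]), 'ft_torque': array([-0.00220744,  0.01380291, -0.01173548]), 'grasp_force': 0.0, 'grip_width': 0.08495245955014853}
```

View pics/a.png

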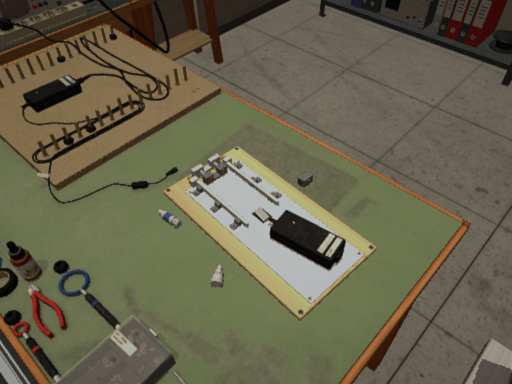

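View pics/b.png

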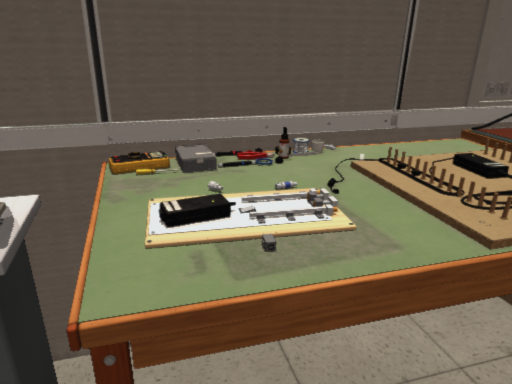

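The scene view shows the board with corners near (165,190), (237,149), (375,247) and (300,317). The adapter lies at about (271–344, 210–266) with its cord end towards the rails, and the ferrite and the two coax parts are off the board. The side view shows the same layout.

```bash
cat >> h.py <<'E'
def rect(P): 
    r=cv2.minAreaRect((P[:,:2]*1000).astype(np.float32)); return r, cv2.boxPoints(r)
def comp(m,seed=None):
    n,l,s,_=cv2.connectedComponentsWithStats(m.astype(np.uint8)); 
    k=1+np.argmax(s[1:,4]); return l==k
def contour(m):
    return max(cv2.findContours(m.astype(np.uint8),cv2.RETR_EXTERNAL,cv2.CHAIN_APPROX_NONE)[0],key=len)[:,0]
E
python3 - <<'E'
from h import *
c=dict(np.load("scene.npz"));P=pts(c);im=c["image"];hsv=cv2.cvtColor(im,cv2.COLOR_RGB2HSV)
print("z board/sheet/table",P[198,172],P[230,225],P[270,330,2],P[260,200,2],P[240,300])
roi=np.zeros((384,512),bool);roi[140:325,155:385]=1
print("hsv wood",hsv[298,293],hsv[195,175],"green",hsv[280,250],"sheet",hsv[240,250])
g=(hsv[...,0]>15)&(hsv[...,0]<30)&(hsv[...,1]>60)&(hsv[...,2]>120)
w=(hsv[...,1]<50)&(hsv[...,2]>150)
m=comp(cv2.morphologyEx(((g|w)&roi).astype(np.uint8),cv2.MORPH_CLOSE,np.ones((3,3))))
print("board px",m.sum())
for h in (0.008,0.010,0.012):
    r,b=rect(ray(c,contour(m),h));print(h,r,b.round(1).tolist())
t=comp(roi&(abs(P[...,2]-0.044)<0.005))
print("top",t.sum(),np.median(P[t][:,2]))
r,b=rect(ray(c,contour(t),0.044));print(r,b.round(1).tolist())
r,b=rect(P[t]);print(r,b.round(1).tolist())
# rails : height
rl=roi&(abs(P[...,2]-0.026)<0.004)&(hsv[...,1]<60)
cv2.imwrite("pics/c.png",cv2.resize(np.where((rl|t)[...,None],np.uint8([0,0,255]),im[...,::-1])[140:325,155:385],None,fx=3,fy=3,interpolation=0))
E
```

```text
z board/sheet/table [0.78356843 0.00763794 0.00875004] [ 0.6347549  -0.00798277  0.01095509] 0.013581918384312774 -0.0009175411198167893 [ 0.4950755  -0.07202308  0.04144959]
hsv wood [ 26  94 179] [ 20 111 180] green [ 37  86 121] sheet [ 90   5 186]
board px 13112
0.008 ((608.701416015625, -87.60018920898438), (221.293701171875, 426.822509765625), 85.80127716064453) [[387.79998779296875, -182.3000030517578], [813.4000244140625, -213.60000610351562], [829.5999755859375, 7.099999904632568], [404.0, 38.400001525878906]]
0.01 ((607.5816650390625, -86.37781524658203), (220.64064025878906, 425.56292724609375), 85.8012924194336) [[387.29998779296875, -180.8000030517578], [811.7000122070312, -212.0], [827.9000244140625, 8.100000381469727], [403.3999938964844, 39.20000076293945]]
0.012 ((606.4618530273438, -85.1554183959961), (219.9875946044922, 424.3033142089844), 85.8012924194336) [[386.79998779296875, -179.3000030517578], [810.0, -210.39999389648438], [826.0999755859375, 9.0], [402.8999938964844, 40.099998474121094]]
top 1830 0.04374942164451645
((492.2524108886719, -89.28755187988281), (134.0792694091797, 62.551368713378906), 7.451087474822998) [[421.70001220703125, -67.0], [429.79998779296875, -129.0], [562.7999877929688, -111.5999984741211], [554.7000122070312, -49.599998474121094]]
((493.37432861328125, -90.640625), (134.71209716796875, 62.227909088134766), 8.382122039794922) [[422.20001220703125, -69.69999694824219], [431.29998779296875, -131.1999969482422], [564.5, -111.5999984741211], [555.5, -50.0]]
```

View pics/c.png

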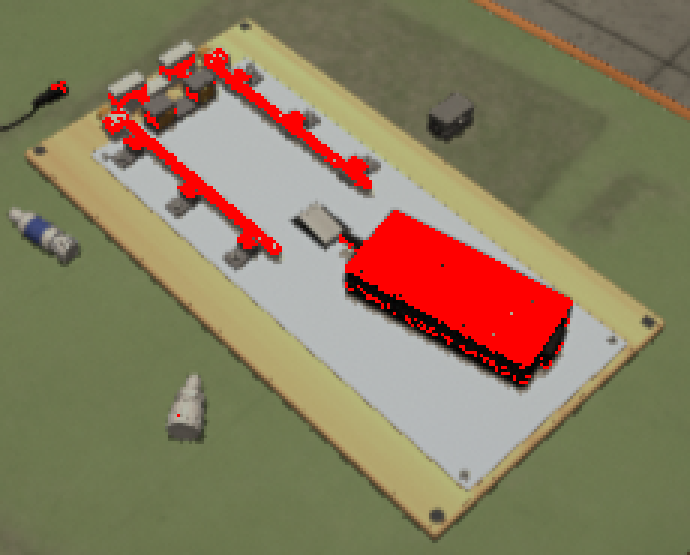

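The mask fits the adapter's top and the two rail tops well. Next I need the jig frame from the rails and the adapter's pose in it.

```bash
cat > meas.py <<'E'
from h import *
def jig(c):
    P=pts(c);im=c["image"];hsv=cv2.cvtColor(im,cv2.COLOR_RGB2HSV)
    e0=np.array([.9973,-.0732]);O=np.array([.607,-.086]);q=(P[...,:2]-O)@np.array([[e0[0],-e0[1]],[e0[1],e0[0]]])
    out=[]
    for s in (1,-1):
        m=(abs(P[...,2]-0.026)<0.006)&(q[...,0]>-.02)&(q[...,0]<.158)&(abs(s*q[...,1]-.043)<.012)&(hsv[...,1]<60)
        m=comp(m);w=ray(c,np.argwhere(m)[:,::-1],0.026)[:,:2]
        vx,vy,x0,y0=cv2.fitLine(w.astype(np.float32),cv2.DIST_HUBER,0,.001,.001).ravel()
        d=np.array([vx,vy])*np.sign(vx);t=w@d;n=np.array([-d[1],d[0]])
        out.append((np.arctan2(d[1],d[0]),w[t<t.min()+.001].mean(0),np.array([x0,y0])))
        print("rail",s,"yaw %.4f"%out[-1][0],"start",out[-1][1].round(4),"len",np.ptp(t).round(4),"width",np.ptp(w@n).round(4),"zmed",np.median(P[m][:,2]).round(4))
    return out
E
python3 - <<'E'
from meas import *
c=dict(np.load("scene.npz"));o=jig(c)
y=np.mean([o[0][0],o[1][0]]);d=np.array([np.cos(y),np.sin(y)]);n=np.array([-d[1],d[0]])
print("gap centre to centre",(o[0][2]-o[1][2])@n, "mouths s",o[0][1]@d,o[1][1]@d)
O=(d*(o[0][1]@d+o[1][1]@d)/2)+n*((o[0][2]+o[1][2])@n/2)
print("origin",O,"yaw",y)
P=pts(c);roi=np.zeros((384,512),bool);roi[140:325,155:385]=1
t=comp(roi&(abs(P[...,2]-0.044)<0.004))
r,b=rect(ray(c,contour(t),0.044));b/=1000
q=(b-O)@np.array([d,n]).T*1000;print("adapter corners in jig",q.round(1).tolist(),"rel yaw",np.deg2rad(r[2])-y)
E
```

```text
rail 1 yaw -0.0715 start [ 0.6025 -0.0406] len 0.1656 width 0.0185 zmed 0.0245
rail -1 yaw -0.0762 start [ 0.597  -0.1269] len 0.1638 width 0.0192 zmed 0.0245
gap centre to centre 0.088606976 mouths s 0.6038818739556374 0.6046968194093986
origin [ 0.59972772 -0.08398793] yaw -0.07383551
adapter corners in jig [[-178.4, 2.6], [-164.7, -58.0], [-34.5, -28.7], [-48.2, 32.0]] rel yaw 0.22187379103771016
```

Request:
drive_tool(slide=[[0.1, -0.05, 0], [0.25, -0.12, 0], [0.42, -0.2, 0.05], [0.58, -0.28, 0.1], [0.72, -0.34, 0.15], [0.85, -0.4, 0.2], [0.93, -0.44, 0.23], [0.96, -0.46, 0.24]], rotation=[[0, 0, 0.1], [0, 0, 0.25], [0, 0, 0.4], [0, 0, 0.55], [0, 0, 0.7], [0, 0, 0.8], [0, 0, 0.86], [0, 0, 0.875]], gripper=0)

```text
clock: 1.1
eef_pos: [0.3614, -0.2732, 0.1705]
tool_rot: [0.999, -0.036, -0.001, -0.0]
ft_force: [0.5, 0.0, -0.2]
grip_width: 0.0
grasp_force: 0.0
```

```bash
cat >> meas.py <<'E'
O=np.array([.600,-.0845]);Y=-.0738
d=np.array([np.cos(Y),np.sin(Y)]);n=np.array([-d[1],d[0]]);J=np.array([d,n])
def tool():
    o=bot.get_obs();r=R.from_quat(o["tool_rot"]).as_matrix()
    print("t %.2f tool jig x,y,z mm"%o["clock"],((o["eef_pos"][:2]-O)@J.T*1000).round(1),(o["eef_pos"][2]*1000).round(1),"yaw rel jig %.4f"%(np.arctan2(r[1,0],r[0,0])-Y),"tilt",r[:2,2].round(4),"F",o["ft_force"].round(2),"w",o["grip_width"].round(4))
def adapter(c,h=.044,dark=90):
    P=pts(c);q=(P[...,:2]-O)@J.T
    t=comp((abs(P[...,2]-h)<0.006)&(q[...,0]>-.2)&(q[...,0]<.2)&(abs(q[...,1])<.09))
    r,b=rect(ray(c,contour(t),h));b=((b/1000)-O)@J.T*1000
    b=b[np.argsort(b[:,0])];a=b[:2].mean(0);e=b[2:].mean(0)
    print("adapter n",t.sum(),"inlet",a.round(1),"cord",e.round(1),"rel yaw %.4f"%np.arctan2(*(e-a)[::-1]),"size",np.hypot(*(e-a)).round(1),np.round(r[1],1),"z",np.median(P[t][:,2]).round(4))
E
python3 - <<'E'
from meas import *
tool();c=bot.camera("wrist");cv2.imwrite("pics/w1.png",c["image"][...,::-1]);np.savez("w1",**c);print(c["xyz"]);adapter(c)
P=pts(c);hs=P[...,2];print(np.percentile(hs,[1,50,99]))
E
```

```text
Traceback (most recent call last):
  File "meas.py", line 18, in tool
    print("t %.2f tool jig x,y,z mm"%o["clock"],((o["eef_pos"][:2]-O)@J.T*1000).round(1),(o["eef_pos"][2]*1000).round(1),"yaw rel jig %.4f"%(np.arctan2(r[1,0],r[0,0])-Y),"tilt",r[:2,2].round(4),"F",o["ft_force"].round(2),"w",o["grip_width"].round(4))
                                                                                                                                                                                                                                 ^^^^^^^^^^^^^^^^^^^^^
AttributeError: 'float' object has no attribute 'round'
```

Request:
drive_tool(slide=[[0.04, -0.05, 0], [0.1, -0.12, 0], [0.18, -0.22, 0], [0.25, -0.31, 0], [0.32, -0.4, 0], [0.37, -0.46, 0], [0.39, -0.485, 0], [0.39, -0.485, 0]], rotation=[[0, 0, 0], [0, 0, 0], [0, 0, 0], [0, 0, 0], [0, 0, 0], [0, 0, 0], [0, 0, 0], [0, 0, 0]])

```text
clock: 2.1
eef_pos: [0.4675, -0.1608, 0.1713]
tool_rot: [0.999, -0.037, -0.0, 0.0]
ft_force: [0.0, 0.3, 0.9]
grip_width: 0.0002
grasp_force: 0.0
```

```bash
sed -i 's/o\["grip_width"\].round(4)/round(o["grip_width"],4)/' meas.py
python3 - <<'E'
from meas import *
tool();c=bot.camera("wrist");cv2.imwrite("pics/w1.png",c["image"][...,::-1]);np.savez("w1",**c);print(c["xyz"]);adapter(c)
E
```

```text
t 2.10 tool jig x,y,z mm [-126.6  -85.8] 171.3 yaw rel jig 0.0003 tilt [-0.0003 -0.0003] F [0.03 0.33 0.85] w 0.0002
[ 0.53549516 -0.16795753  0.31384421]
adapter n 12351 inlet [-171.4  -33.4] cord [-38.9  -5.1] rel yaw 0.2107 size 135.5 [135.5  60.8] z 0.0445
```

View pics/w1.png

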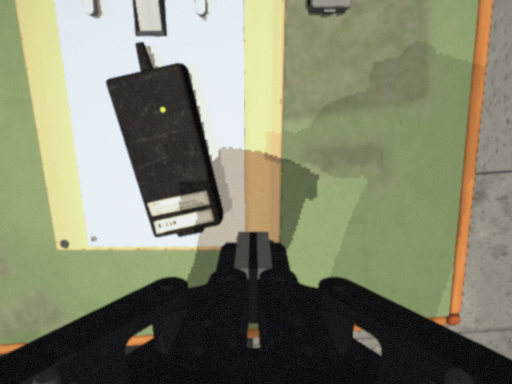

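The wrist view looks up the lane. The adapter's corners are near (108,85), (185,65), (220,220) and (157,235). The board's right edge is at about x=283, and its near edge is at row ~248. I'll refine the jig frame from the board edges in this view.

Run:
```python
from meas import *
c=dict(np.load("w1.npz"));P=pts(c);hsv=cv2.cvtColor(c["image"],cv2.COLOR_RGB2HSV).astype(int)
def fit(m,h,lab,rows,last,first=None):
    uv=[]
    for v in rows:
        x=np.flatnonzero(m[v]); 
        if len(x): uv.append((x.max()+.5 if last else x.min()-.5,v))
    q=(ray(c,uv,h)[:,:2]-O)@J.T*1000
    l=cv2.fitLine(q.astype(np.float32),cv2.DIST_HUBER,0,.1,.01).ravel();s=l[1]/l[0]
    print(lab,"y at x=0: %.1f"%(l[3]-s*l[2]),"at -100: %.1f"%(l[3]+s*(-100-l[2])),"slope %.4f"%s)
g=(hsv[...,0]>14)&(hsv[...,0]<32)&(hsv[...,1]>50)&(hsv[...,2]>130);g[:,350:]=0
w=(hsv[...,1]<40)&(hsv[...,2]>140);w[:,300:]=0
print("z wood",np.median(P[50:140,255:275,2]),"sheet",np.median(P[100:140,225:240,2]))
for h in(.010,): fit(g,h,"board R",range(5,140),True);fit(g,h,"board L",range(5,225),False)
fit(w,.012,"sheet R",range(5,140),True);fit(w,.012,"sheet L",range(5,225),False)
```

```text
z wood 0.010088457386899313 sheet 0.012073482159602439
board R y at x=0: -116.6 at -100: -114.5 slope -0.0210
board L y at x=0: 104.5 at -100: 104.4 slope 0.0010
sheet R y at x=0: -80.7 at -100: -81.2 slope 0.0051
sheet L y at x=0: 71.3 at -100: 71.4 slope -0.0001
```

Request:
drive_tool(slide=[[0.01, 0, 0.05], [0.02, 0, 0.14], [0.03, 0, 0.25], [0.04, 0, 0.36], [0.04, 0, 0.46], [0.04, 0, 0.54], [0.04, 0, 0.585], [0.04, 0, 0.6]], rotation=[[0, 0, 0], [0, 0, 0], [0, 0, 0], [0, 0, 0], [0, 0, 0], [0, 0, 0], [0, 0, 0], [0, 0, 0]])

```text
clock: 3.15
eef_pos: [0.4767, -0.1615, 0.0204]
tool_rot: [0.999, -0.037, -0.001, -0.0]
ft_force: [0.7, -0.2, -0.1]
grip_width: 0.0
grasp_force: 0.0
```

Run:
```python
from meas import *
tool();o=bot.get_obs()
a=bot.camera("scene");w=bot.camera("wrist");adapter(a)
adapter(w)
# where each camera sees the fingers: back-facing scene depth of the gripper
P=pts(a);q=(P[...,:2]-O)@J.T*1000
m=(P[...,2]>.03)&(P[...,2]<.06)&(abs(q[...,0]+117)<30)&(abs(q[...,1]+86)<18);print("scene finger pts",m.sum(),"x range",np.percentile(q[m][:,0],[2,50,98]).round(1),"y",np.percentile(q[m][:,1],[2,50,98]).round(1))
# tcp projected in wrist
for c,nm in((w,"wrist"),(a,"scene")):
    p=R.from_quat(c["orientation"]).inv().apply(o["eef_pos"]-c["xyz"]);K=c["camera_matrix"];print(nm,"TCP px",K[0,0]*p[0]/-p[2]+K[0,2],-K[1,1]*p[1]/-p[2]+K[1,2])
im=np.hstack([cv2.resize(a["image"][160:340,230:400],None,fx=2.3,fy=2.3),cv2.resize(w["image"],(396,414))[:, :]])
cv2.imwrite("pics/d.png",im[...,::-1]);np.savez("w2",**w)
```

```text
t 3.15 tool jig x,y,z mm [-117.3  -85.9] 20.4 yaw rel jig -0.0006 tilt [-0.0015  0.0005] F [ 0.73 -0.24 -0.1 ] w 0.0
adapter n 1853 inlet [-174.8  -26.5] cord [-41.8   2. ] rel yaw 0.2111 size 136.0 [136.   63.7] z 0.0437
adapter n 33533 inlet [-139.3  -27.6] cord [-38.8  -6.1] rel yaw 0.2101 size 102.8 [102.8  61.6] z 0.0444
scene finger pts 90 x range [-129.1 -125.7 -112.7] y [-92.2 -79.  -71.1]
wrist TCP px 247.61387579492603 251.84461489084998
scene TCP px 334.6299137562347 224.6559342633397
```

View pics/d.png

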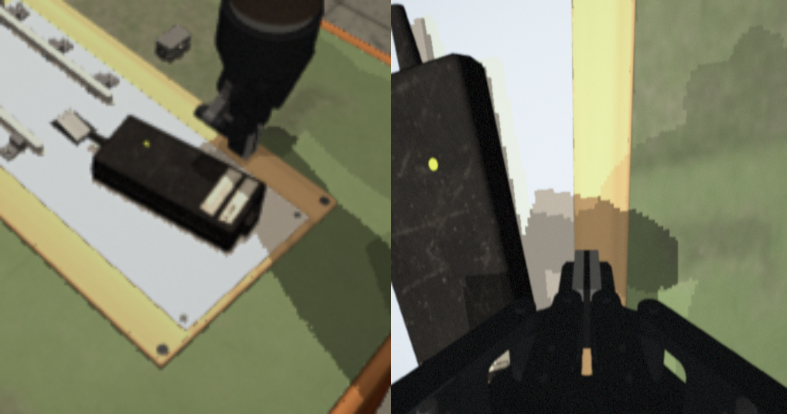

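Request:
drive_tool(slide=[[0, -0.01, 0], [0, -0.02, 0], [0, -0.03, 0], [0, -0.04, 0], [0, -0.05, 0], [0, -0.06, 0], [0, -0.07, 0], [0, -0.08, 0]], rotation=[[0, 0, 0], [0, 0, 0], [0, 0, 0], [0, 0, 0], [0, 0, 0], [0, 0, 0], [0, 0, 0], [0, 0, 0]])

```text
clock: 4.25
eef_pos: [0.4789, -0.1413, 0.0213]
tool_rot: [0.999, -0.037, -0.0, -0.0]
ft_force: [0.0, 0.4, -0.0]
grip_width: -0.0
grasp_force: 0.0
```

Run:
```python
from meas import *
tool();a=bot.camera("scene");w=bot.camera("wrist");adapter(a);adapter(w)
```

```text
t 4.25 tool jig x,y,z mm [-116.6  -65.6] 21.3 yaw rel jig 0.0001 tilt [-0.0001  0.    ] F [ 0.01  0.35 -0.03] w -0.0
adapter n 1905 inlet [-171.7  -39.4] cord [-39.   -9.6] rel yaw 0.2208 size 136.0 [136.   88.1] z 0.0437
adapter n 37453 inlet [-129.5  -24.9] cord [-38.8  -5.4] rel yaw 0.2111 size 92.7 [92.7 60.8] z 0.0444
```

Request:
drive_tool(slide=[[0, -0.01, 0], [0, -0.02, 0], [0, -0.03, 0], [0, -0.04, 0], [0, -0.045, 0], [0, -0.05, 0], [0, -0.055, 0], [0, -0.06, 0]], rotation=[[0, 0, 0], [0, 0, 0], [0, 0, 0], [0, 0, 0], [0, 0, 0], [0, 0, 0], [0, 0, 0], [0, 0, 0]])

```text
clock: 5.35
eef_pos: [0.48, -0.1264, 0.0213]
tool_rot: [0.999, -0.037, -0.0, 0.0]
ft_force: [-0.7, -2.3, -0.2]
grip_width: 0.0003
grasp_force: 1.0
```

Run:
```python
from meas import *
tool();w=bot.camera("wrist");adapter(w);print(w["xyz"])
```

```text
t 5.35 tool jig x,y,z mm [-116.6  -50.7] 21.3 yaw rel jig 0.0000 tilt [-0.0001 -0.    ] F [-0.68 -2.35 -0.19] w 0.0003
adapter n 38915 inlet [-131.4  -10.8] cord [-35.8   3. ] rel yaw 0.1437 size 96.5 [96.5 60.6] z 0.0444
[ 0.54799243 -0.13371352  0.16387623]
```

Request:
drive_tool(slide=[[0, 0.06, 0], [0, 0.08, -0.1], [-0.05, 0.06, -0.25], [-0.15, 0, -0.32], [-0.25, -0.08, -0.32], [-0.32, -0.16, -0.32], [-0.35, -0.2, -0.32], [-0.36, -0.2, -0.32]], rotation=[[0, 0, 0], [0, 0, 0], [0, 0, 0], [0, 0, 0], [0, 0, 0], [0, 0, 0], [0, 0, 0], [0, 0, 0]], gripper=0.32)

```text
clock: 6.4
eef_pos: [0.3942, -0.07, 0.1015]
tool_rot: [0.999, -0.036, 0.0, -0.0]
ft_force: [0.5, -0.1, 0.4]
grip_width: 0.0273
grasp_force: 0.0
```

Run:
```python
from meas import *
tool();w=bot.camera("wrist");adapter(w);s=bot.camera("scene");adapter(s);np.savez("w3",**w)
cv2.imwrite("pics/e.png",w["image"][...,::-1])
```

```text
t 6.40 tool jig x,y,z mm [-206.3   -0.7] 101.5 yaw rel jig 0.0009 tilt [ 0.0008 -0.    ] F [ 0.52 -0.05  0.43] w 0.0273
adapter n 15974 inlet [-170.4  -13.9] cord [-84.   -1.8] rel yaw 0.1395 size 87.2 [87.2 59.3] z 0.0446
adapter n 1801 inlet [-174.8   -9. ] cord [-39.2  10.4] rel yaw 0.1422 size 137.1 [137.1  63. ] z 0.0439
```

View pics/e.png

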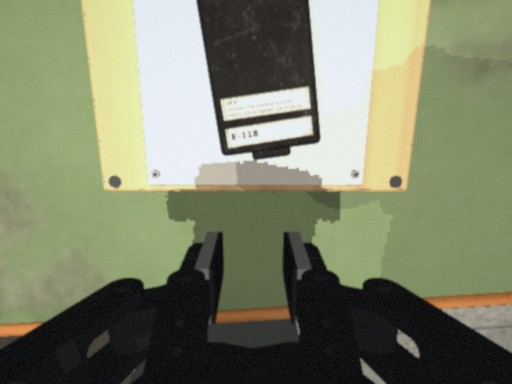

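The wrist view shows the gripper centred on the board: fingers at about x=220 and 285, board edges at 103 and 407. The inlet face is ahead of it at rows 140–155, with a small lug at (270,153). I'll lower behind it and straddle the lug.

Request:
drive_tool(slide=[[0, 0.01, 0.06], [0, 0.02, 0.14], [0, 0.02, 0.22], [0, 0.02, 0.29], [0, 0.02, 0.325], [0.02, 0.02, 0.335], [0.04, 0.02, 0.335], [0.06, 0.02, 0.335]], rotation=[[0, 0, 0], [0, 0, 0], [0, 0, 0], [0, 0, 0], [0, 0, 0], [0, 0, 0], [0, 0, 0], [0, 0, 0]], gripper=0.36)

```text
clock: 7.5
eef_pos: [0.4098, -0.0763, 0.0181]
tool_rot: [0.999, -0.037, 0.001, 0.0]
ft_force: [-0.2, -0.1, 0.1]
grip_width: 0.0302
grasp_force: 0.0
```

Request:
drive_tool(slide=[[0.01, 0, 0], [0.02, 0, 0], [0.03, 0, 0], [0.04, 0, 0], [0.05, 0, 0], [0.06, 0, 0], [0.07, 0, 0], [0.08, 0, 0]], rotation=[[0, 0, 0], [0, 0, 0], [0, 0, 0], [0, 0, 0], [0, 0, 0], [0, 0, 0], [0, 0, 0], [0, 0, 0]])

```text
clock: 8.5
eef_pos: [0.4289, -0.0776, 0.0175]
tool_rot: [0.999, -0.037, 0.0, 0.0]
ft_force: [-0.5, 0.1, -1.3]
grip_width: 0.0307
grasp_force: 0.7
```

Run:
```python
from meas import *
tool();s=bot.camera("scene");adapter(s);w=bot.camera("wrist");adapter(w)
```

```text
t 8.50 tool jig x,y,z mm [-171.2   -5.7] 17.5 yaw rel jig 0.0001 tilt [ 0.0003 -0.0001] F [-0.5   0.05 -1.26] w 0.0307
adapter n 1386 inlet [-134.9   -5.6] cord [-25.3   5.7] rel yaw 0.1029 size 110.1 [110.1  63.2] z 0.0437
adapter n 43052 inlet [-183.8  -11. ] cord [-72.7  -8.3] rel yaw 0.0240 size 111.1 [ 64.7 111.1] z 0.0446
```

```bash
cat >> meas.py <<'E'
def sides(c,h=.044,dy=5.2):
    # adapter's long sides from the wrist view, fitted lines; dy: wrist camera bias found by contact
    P=pts(c);q=(P[...,:2]-O)@J.T
    hsv=cv2.cvtColor(c["image"],cv2.COLOR_RGB2HSV)
    m=comp((abs(P[...,2]-h)<0.004)&(abs(q[...,1])<.07))
    T=o=bot.get_obs()["eef_pos"];tx=((o[:2]-O)@J.T)[0]
    L=[]
    for f in (np.min,np.max):
        uv=[]
        for v in range(4,384):
            x=np.flatnonzero(m[v])
            if len(x)>40: uv.append((f(x),v))
        p=(ray(c,uv,h)[:,:2]-O)@J.T*1000
        p=p[(p[:,0]>tx*1000+25)]
        p=p[p[:,0]<p[:,0].max()-8]
        l=cv2.fitLine(p.astype(np.float32),cv2.DIST_HUBER,0,.1,.01).ravel();s=l[1]/l[0];L.append((s,l[3]-s*l[2]))
        print(" side yaw %.4f"%np.arctan(s),"x %.0f..%.0f"%(p[:,0].min(),p[:,0].max()))
    s=np.mean([a[0] for a in L]);b=np.mean([a[1] for a in L])+dy
    xf=p[:,0].max()+8
    print("adapter yaw %.4f  axis y at tool front %.1f, at front edge x=%.0f: %.1f  width %.1f"%(s,s*(tx*1000+11)+b,xf,s*xf+b,L[0][1]-L[1][1]))
E
python3 - <<'E'
from meas import *
w=bot.camera("wrist");sides(w)
E
```

```text
side yaw 0.1041 x -146..-83
 side yaw 0.1026 x -146..-83
adapter yaw 0.1037  axis y at tool front -9.1, at front edge x=-75: -0.3  width 58.9
```

Request:
drive_tool(slide=[[-0.06, 0, 0], [-0.1, 0.02, -0.1], [-0.1, 0.08, -0.22], [-0.05, 0.16, -0.3], [0.03, 0.23, -0.32], [0.09, 0.27, -0.32], [0.12, 0.28, -0.32], [0.125, 0.28, -0.25]], rotation=[[0, 0, 0], [0, 0, 0], [0, 0, 0], [0, 0, 0], [0, 0, 0], [0, 0, 0], [0, 0, 0], [0, 0, 0]], gripper=0)

```text
clock: 9.65
eef_pos: [0.4555, -0.15, 0.0809]
tool_rot: [0.999, -0.037, 0.002, 0.0]
ft_force: [-0.6, 0.1, 0.4]
grip_width: -0.0005
grasp_force: 0.0
```

Request:
drive_tool(slide=[[0, 0, 0.1], [0, 0, 0.2], [0, 0, 0.25], [0, -0.03, 0.25], [0, -0.06, 0.25], [0, -0.08, 0.25], [0, -0.095, 0.25], [0, -0.11, 0.25]], rotation=[[0, 0, 0], [0, 0, 0], [0, 0, 0], [0, 0, 0], [0, 0, 0], [0, 0, 0], [0, 0, 0], [0, 0, 0]])

```text
clock: 10.65
eef_pos: [0.4566, -0.1225, 0.018]
tool_rot: [0.999, -0.037, 0.0, 0.001]
ft_force: [-1.3, -1.9, 2.9]
grip_width: 0.0001
grasp_force: 1.3
```

Run:
```python
from meas import *
tool();w=bot.camera("wrist");sides(w)
```

```text
t 10.65 tool jig x,y,z mm [-140.2  -48.5] 18.0 yaw rel jig -0.0002 tilt [ 0.0004 -0.0012] F [-1.25 -1.92  2.92] w 0.0001
 side yaw 0.0393 x -115..-52
 side yaw 0.0390 x -115..-52
adapter yaw 0.0392  axis y at tool front -1.1, at front edge x=-44: 2.3  width 59.3
```

Request:
drive_tool(slide=[[0, -0.008, 0], [0, 0.04, 0], [0, 0.08, -0.1], [-0.04, 0.06, -0.22], [-0.12, -0.02, -0.32], [-0.19, -0.12, -0.32], [-0.22, -0.18, -0.32], [-0.23, -0.194, -0.32]], rotation=[[0, 0, 0], [0, 0, 0], [0, 0, 0], [0, 0, 0], [0, 0, 0], [0, 0, 0], [0, 0, 0], [0, 0, 0]])

```text
clock: 11.7
eef_pos: [0.4025, -0.0692, 0.0973]
tool_rot: [0.999, -0.036, -0.0, -0.0]
ft_force: [1.0, -0.7, -1.1]
grip_width: -0.0002
grasp_force: 0.0
```

Request:
drive_tool(slide=[[0, 0, 0.06], [0, 0, 0.14], [0, 0, 0.22], [0, 0, 0.28], [0, 0, 0.31], [0.02, 0, 0.32], [0.04, 0, 0.32], [0.06, 0, 0.32]], rotation=[[0, 0, 0], [0, 0, 0], [0, 0, 0], [0, 0, 0], [0, 0, 0], [0, 0, 0], [0, 0, 0], [0, 0, 0]], gripper=0.36)

```text
clock: 12.7
eef_pos: [0.4188, -0.0709, 0.0181]
tool_rot: [0.999, -0.037, 0.001, 0.0]
ft_force: [0.3, -0.4, 0.5]
grip_width: 0.0307
grasp_force: 0.0
```

Request:
drive_tool(slide=[[0.01, 0, 0], [0.02, 0, 0], [0.03, 0, 0], [0.04, 0, 0], [0.05, 0, 0], [0.06, 0, 0], [0.07, 0, 0], [0.08, 0, 0]], rotation=[[0, 0, 0], [0, 0, 0], [0, 0, 0], [0, 0, 0], [0, 0, 0], [0, 0, 0], [0, 0, 0], [0, 0, 0]])

```text
clock: 13.7
eef_pos: [0.4358, -0.0718, 0.0172]
tool_rot: [0.999, -0.037, -0.002, -0.0]
ft_force: [-5.1, 0.8, 3.6]
grip_width: 0.0308
grasp_force: 2.1
```

Run:
```python
from meas import *
tool();w=bot.camera("wrist");sides(w);adapter(bot.camera("scene"))
```

```text
t 13.70 tool jig x,y,z mm [-164.7    0.6] 17.2 yaw rel jig 0.0004 tilt [-0.0035  0.001 ] F [-5.05  0.76  3.56] w 0.0308
 side yaw 0.0079 x -138..-77
 side yaw 0.0072 x -138..-77
adapter yaw 0.0076  axis y at tool front 1.6, at front edge x=-69: 2.2  width 58.5
adapter n 1322 inlet [-128.2    1.4] cord [-19.6   3.2] rel yaw 0.0170 size 108.5 [ 63.7 108.5] z 0.0436
```

Request:
drive_tool(slide=[[0.005, 0.001, 0], [0.01, 0.002, 0], [0.015, 0.003, 0], [0.02, 0.004, 0], [0.025, 0.005, 0], [0.03, 0.006, 0], [0.035, 0.007, 0], [0.04, 0.008, 0]], rotation=[[0, 0, 0], [0, 0, 0], [0, 0, 0], [0, 0, 0], [0, 0, 0], [0, 0, 0], [0, 0, 0], [0, 0, 0]])

```text
clock: 14.8
eef_pos: [0.4463, -0.0747, 0.0175]
tool_rot: [0.999, -0.037, -0.001, -0.0]
ft_force: [-6.8, 1.4, 5.0]
grip_width: 0.0307
grasp_force: 3.4
```

Run:
```python
from meas import *
tool();w=bot.camera("wrist");sides(w);s=bot.camera("scene");adapter(s);np.savez("s4",**s)
cv2.imwrite("pics/f.png",np.hstack([cv2.resize(s["image"][130:290,160:340],(680,604))[:,:,::-1][:600]]))
```

```text
t 14.80 tool jig x,y,z mm [-154.    -1.5] 17.5 yaw rel jig 0.0001 tilt [-0.0023  0.0007] F [-6.85  1.36  4.97] w 0.0307
 side yaw 0.0016 x -129..-66
 side yaw 0.0007 x -129..-66
adapter yaw 0.0012  axis y at tool front -0.4, at front edge x=-58: -0.3  width 58.5
adapter n 1269 inlet [-121.4   -0.7] cord [-10.    0.1] rel yaw 0.0080 size 111.4 [ 62.6 111.4] z 0.0437
```

View pics/f.png

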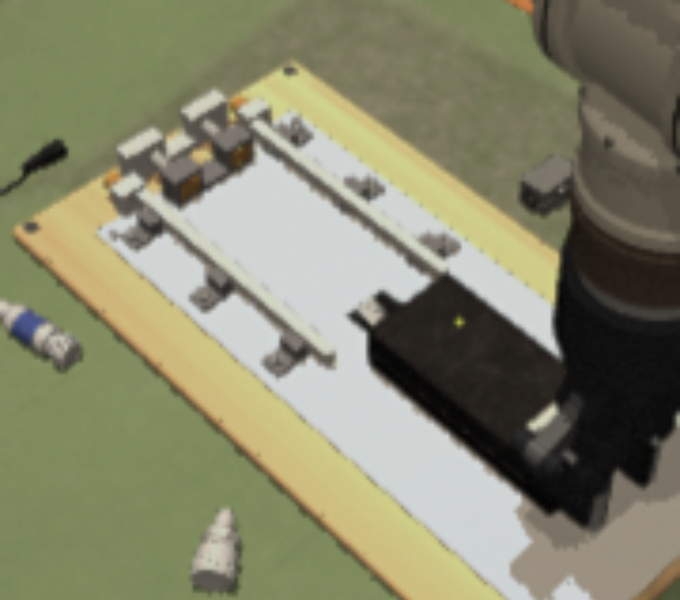

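The adapter is square at the lane's mouth. The rail ends at (330,355) and (445,265) in the crop clear its sides. I'll push on down the lane.

Request:
drive_tool(slide=[[0.015, 0, 0], [0.035, 0, 0], [0.055, 0, 0], [0.075, 0, 0], [0.095, 0, 0], [0.115, 0, 0], [0.135, 0, 0], [0.15, 0, 0]], rotation=[[0, 0, 0], [0, 0, 0], [0, 0, 0], [0, 0, 0], [0, 0, 0], [0, 0, 0], [0, 0, 0], [0, 0, 0]])

```text
clock: 15.9
eef_pos: [0.4856, -0.0778, 0.0176]
tool_rot: [0.999, -0.037, 0.0, 0.0]
ft_force: [-3.1, 0.0, 2.7]
grip_width: 0.0304
grasp_force: 1.9
```

```bash
cat >> meas.py <<'E'
def rails(c,dy=5.2):
    P=pts(c);q=(P[...,:2]-O)@J.T
    for s in(1,-1):
        m=(abs(P[...,2]-.026)<.0025)&(abs(s*q[...,1]-.043+s*dy/1000)<.009)&(q[...,0]>.0)&(q[...,0]<.16)
        y=q[m][:,1]*1000+dy
        if len(y)>50: print("rail",s,len(y),"y pct",np.percentile(y,[3,50,97]).round(1),"x",np.percentile(q[m][:,0]*1000,[1,99]).round(0))
E
python3 - <<'E'
from meas import *
tool();w=bot.camera("wrist");sides(w);rails(w);s=bot.camera("scene");adapter(s)
E
```

```text
t 15.90 tool jig x,y,z mm [-114.6   -1.7] 17.6 yaw rel jig 0.0001 tilt [ 0.0006 -0.0001] F [-3.14  0.04  2.74] w 0.0304
 side yaw 0.0008 x -89..-27
 side yaw 0.0008 x -89..-27
adapter yaw 0.0008  axis y at tool front -0.6, at front edge x=-19: -0.5  width 58.4
adapter n 1118 inlet [-73.6   0. ] cord [29.6 -0.3] rel yaw -0.0034 size 103.2 [ 62.7 103.2] z 0.0436
```

Request:
drive_tool(slide=[[0.02, 0, 0], [0.045, 0, 0], [0.075, 0, 0], [0.105, 0, 0], [0.135, 0, 0], [0.165, 0, 0], [0.19, 0, 0], [0.2, 0, 0]], rotation=[[0, 0, 0], [0, 0, 0], [0, 0, 0], [0, 0, 0], [0, 0, 0], [0, 0, 0], [0, 0, 0], [0, 0, 0]])

```text
clock: 17.0
eef_pos: [0.5353, -0.0814, 0.0175]
tool_rot: [0.999, -0.037, 0.0, 0.0]
ft_force: [-5.3, 0.4, 4.1]
grip_width: 0.0306
grasp_force: 2.2
```

Run:
```python
from meas import *
tool();w=bot.camera("wrist");sides(w);rails(w);s=bot.camera("scene");adapter(s)
cv2.imwrite("pics/g.png",w["image"][...,::-1])
```

```text
t 17.00 tool jig x,y,z mm [-64.8  -1.7] 17.5 yaw rel jig 0.0002 tilt [ 0.0002 -0.    ] F [-5.34  0.4   4.12] w 0.0306
 side yaw 0.0007 x -40..23
 side yaw 0.0001 x -40..23
adapter yaw 0.0004  axis y at tool front -0.6, at front edge x=31: -0.5  width 58.4
rail 1 2571 y pct [39.8 44.1 51.3] x [ 4. 37.]
rail -1 2743 y pct [-51.2 -42.8 -38.2] x [ 4. 37.]
adapter n 947 inlet [-24.9  -0.3] cord [78.7  0.3] rel yaw 0.0060 size 103.6 [ 63.2 103.6] z 0.0436
```

View pics/g.png

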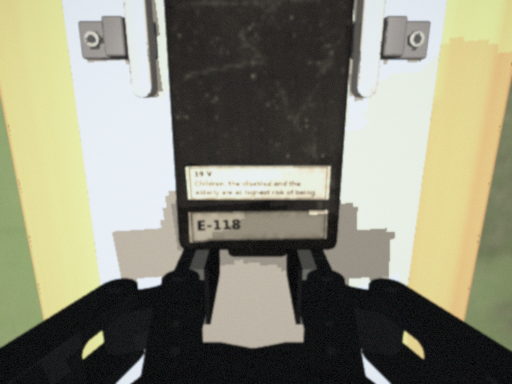

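Request:
drive_tool(slide=[[0.02, -0.001, 0], [0.045, -0.002, 0], [0.07, -0.003, 0], [0.095, -0.004, 0], [0.12, -0.005, 0], [0.14, -0.005, 0], [0.155, -0.005, 0], [0.16, -0.005, 0]], rotation=[[0, 0, 0], [0, 0, 0], [0, 0, 0], [0, 0, 0], [0, 0, 0], [0, 0, 0], [0, 0, 0], [0, 0, 0]])

```text
clock: 18.1
eef_pos: [0.5749, -0.0831, 0.0175]
tool_rot: [0.999, -0.037, 0.0, -0.0]
ft_force: [-3.2, 0.8, 1.0]
grip_width: 0.0309
grasp_force: 1.6
```

Run:
```python
from meas import *
tool();w=bot.camera("wrist");sides(w);rails(w);s=bot.camera("scene");adapter(s)
P=pts(w);q=(P[...,:2]-O)@J.T*1000;t=(bot.get_obs()["eef_pos"][:2]-O)@J.T*1000
for lo in (24,28,32,36,40,46):
    m=(P[...,2]>.030)&(P[...,2]<.15)&(abs(q[...,1]+5.2)>=lo)&(abs(q[...,1]+5.2)<lo+4)&(q[...,0]<t[0]+8)
    m[:240]=0
    print(lo,m.sum(),np.percentile(P[m][:,2],[0,5]).round(3) if m.sum() else "")
```

```text
t 18.10 tool jig x,y,z mm [-25.1  -0.5] 17.5 yaw rel jig 0.0001 tilt [0.0001 0.    ] F [-3.25  0.82  1.05] w 0.0309
 side yaw 0.0009 x 0..63
 side yaw 0.0002 x 0..63
adapter yaw 0.0006  axis y at tool front 0.7, at front edge x=71: 0.7  width 58.4
rail 1 4550 y pct [39.7 43.6 50.5] x [ 5. 76.]
rail -1 4725 y pct [-50.4 -42.1 -38.1] x [ 6. 76.]
adapter n 822 inlet [22.7  1.2] cord [118.3   1.5] rel yaw 0.0029 size 95.6 [63.2 95.6] z 0.0436
24 237 [0.031 0.032]
28 859 [0.03  0.036]
32 1504 [0.057 0.063]
36 1972 [0.06  0.067]
40 2485 [0.071 0.074]
46 1455 [0.07  0.073]
```

Request:
drive_tool(slide=[[0.015, 0, 0], [0.035, 0, 0], [0.055, 0, 0], [0.075, 0, 0], [0.095, 0, 0], [0.115, 0, 0], [0.13, 0, 0], [0.14, 0, 0]], rotation=[[0, 0, 0], [0, 0, 0], [0, 0, 0], [0, 0, 0], [0, 0, 0], [0, 0, 0], [0, 0, 0], [0, 0, 0]])

```text
clock: 19.2
eef_pos: [0.6079, -0.0855, 0.0175]
tool_rot: [0.999, -0.037, -0.002, -0.0]
ft_force: [-7.8, 0.4, 5.2]
grip_width: 0.0305
grasp_force: 3.8
```

Run:
```python
from meas import *
tool();w=bot.camera("wrist");sides(w);rails(w);s=bot.camera("scene");adapter(s)
```

```text
t 19.20 tool jig x,y,z mm [ 8.  -0.4] 17.5 yaw rel jig 0.0000 tilt [-0.0038  0.0003] F [-7.82  0.42  5.21] w 0.0305
 side yaw 0.0010 x 34..96
 side yaw 0.0004 x 34..96
adapter yaw 0.0007  axis y at tool front 0.7, at front edge x=104: 0.7  width 58.4
rail 1 6283 y pct [39.7 43.7 50.9] x [  6. 109.]
rail -1 6629 y pct [-50.9 -42.3 -38.1] x [  6. 109.]
adapter n 723 inlet [63.  1.] cord [151.7   0.9] rel yaw -0.0014 size 88.8 [62.2 88.8] z 0.0436
```

Request:
drive_tool(slide=[[0.006, 0, 0], [0.012, 0, 0], [0.018, 0, 0], [0.024, 0, 0], [0.03, 0, 0], [0.036, 0, 0], [0.036, 0, 0], [0.036, 0, 0]], rotation=[[0, 0, 0], [0, 0, 0], [0, 0, 0], [0, 0, 0], [0, 0, 0], [0, 0, 0], [0, 0, 0], [0, 0, 0]])

```text
clock: 20.3
eef_pos: [0.6154, -0.0861, 0.0176]
tool_rot: [0.999, -0.037, -0.003, -0.0]
ft_force: [-10.0, -0.4, 6.9]
grip_width: 0.0306
grasp_force: 5.3
```

Run:
```python
from meas import *
tool();w=bot.camera("wrist");sides(w);s=bot.camera("scene");adapter(s)
cv2.imwrite("pics/i.png",np.hstack([cv2.resize(w["image"],(480,360)),cv2.resize(s["image"][140:240,160:240],(300,375))[:360]])[...,::-1])
P=pts(w);q=(P[...,:2]-O)@J.T*1000;m=(P[...,2]>.0155)&(P[...,2]<.024)&(abs(q[...,1]+4.5)<8)&(q[...,0]>-10)&(q[...,0]<30)
print("catch pts",m.sum(),"max z",P[m][:,2].max() if m.sum() else 0)
```

```text
t 20.30 tool jig x,y,z mm [15.5 -0.4] 17.6 yaw rel jig -0.0000 tilt [-0.0062  0.0005] F [-10.03  -0.41   6.9 ] w 0.0306
 side yaw 0.0008 x 40..103
 side yaw 0.0004 x 41..103
adapter yaw 0.0006  axis y at tool front 0.7, at front edge x=111: 0.7  width 58.4
adapter n 698 inlet [70.   1.3] cord [158.8   1.1] rel yaw -0.0023 size 88.8 [62.3 88.8] z 0.0435
catch pts 370 max z 0.018338852476718098
```

View pics/i.png

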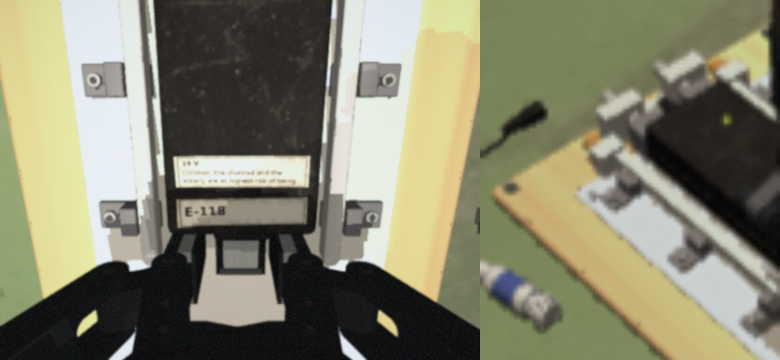

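The leaf is visible behind the inlet end at about (240,250) in the wrist half, reading 18 mm high, so it is probably up. I'll push 2 mm more for margin, back straight out, and then check.

Request:
drive_tool(slide=[[0.005, 0, 0], [0.01, 0, 0], [0.01, 0, 0], [0.005, 0, 0], [-0.01, 0, 0], [-0.04, 0, 0], [-0.08, 0, 0], [-0.12, 0, 0]], rotation=[[0, 0, 0], [0, 0, 0], [0, 0, 0], [0, 0, 0], [0, 0, 0], [0, 0, 0], [0, 0, 0], [0, 0, 0]])

```text
clock: 21.4
eef_pos: [0.5886, -0.0841, 0.0179]
tool_rot: [0.999, -0.037, 0.001, 0.0]
ft_force: [-0.7, 0.5, -0.4]
grip_width: 0.0308
grasp_force: 0.0
```

Request:
drive_tool(slide=[[-0.06, 0, 0], [-0.14, 0, -0.05], [-0.2, 0, -0.12], [-0.25, 0, -0.22], [-0.28, 0, -0.32], [-0.3, 0, -0.42], [-0.3, 0, -0.5], [-0.3, 0, -0.52]], rotation=[[0, 0, 0], [0, 0, 0], [0, 0, 0], [0, 0, 0], [0, 0, 0], [0, 0, 0], [0, 0, 0], [0, 0, 0]])

```text
clock: 22.4
eef_pos: [0.5147, -0.0788, 0.1492]
tool_rot: [0.999, -0.037, 0.002, 0.0]
ft_force: [-0.6, -0.8, 0.2]
grip_width: 0.0305
grasp_force: 0.0
```

Run:
```python
from meas import *
tool();w=bot.camera("wrist");s=bot.camera("scene");adapter(s)
P=pts(w);q=(P[...,:2]-O)@J.T*1000
for x in range(-14,32,3):
    m=(abs(q[...,1]+4.5)<6)&(abs(q[...,0]-x)<1.5)
    print(x,m.sum(),(np.median(P[m][:,2])*1000).round(1) if m.sum() else "",end=" | ")
cv2.imwrite("pics/j.png",np.hstack([cv2.resize(w["image"],(480,360)),cv2.resize(s["image"][140:240,160:240],(300,375))[:360]])[...,::-1])
```

```text
t 22.40 tool jig x,y,z mm [-85.5  -0.6] 149.2 yaw rel jig 0.0000 tilt [ 0.0039 -0.0006] F [-0.61 -0.81  0.24] w 0.0305
adapter n 1356 inlet [16.9  0.8] cord [154.3   1.2] rel yaw 0.0029 size 137.3 [ 62.4 137.3] z 0.0435
-14 59 12.2 | -11 58 12.5 | -8 63 13.9 | -5 55 12.9 | -2 63 13.4 | 1 63 14.4 | 4 64 15.0 | 7 63 15.8 | 10 71 16.6 | 13 73 17.2 | 16 127 19.4 | 19 83 37.5 | 22 101 37.9 | 25 92 44.0 | 28 88 44.8 | 31 89 45.2 |
```

View pics/j.png

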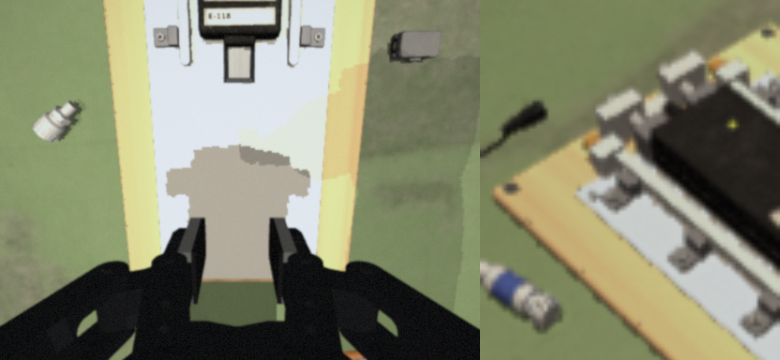

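The leaf rises in a straight line from 12 mm to about 19 mm at the inlet end, so the catch is up and holding the adapter. The adapter is centred between the rails and the bystanders haven't moved.

```bash
python3 -c "
from workcell import bot
print(bot.job_done())"
```

```text
the job is handed in; nothing more can be done
None
```

The adapter is loaded in the jig, and I handed the job in at about 22 s: it sits square and centred in the lane against the sprung yoke, with the catch up behind it and the robot clear of everything. In the images it stayed clear of the rails throughout; its inlet end measured 17 to 18 mm along the lane, but I take it to be resting on the catch nose at about 20 mm, since the camera is off by about 2 mm.

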